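# Load keyed spacers on the arbor of a laser marker's rotary table

## Robot

A 7-joint arm with a two-finger parallel gripper is mounted at the origin on the work surface. World frame = base frame: x ahead of the robot, y to its left, z up, the work surface at z = 0. Lengths are in m, angles in rad, forces in N, time in s.
With the tool pointing down it reaches from about 0.425 to 0.925 m from the base axis. Payload 6.8 kg.
Tool frame: the origin (TCP) lies midway between the tips of the shut fingers; the grasp point (between the pads) lies 19 mm behind it (ctrl.hold_point_z is the z of the grasp point in the tool frame, in m); z points along the fingers, y is the line along which they close (so a half turn about z gives the same grasp; the last joint's range is limited). The gripper opens to 88 mm and grips with 3 to 60 N. Pads are 20 mm wide; open, the fingers measure 115 mm over their backs; the gripper's body (75 mm by 178 mm) begins 61 mm behind the grasp point.
Start: joints at [1.04, 0.477, 0.022, 1.555, -0.011, 1.109, -0.083], TCP at [0.277, -0.616, 0.223] pointing down, gripper open.
Joint ranges: [-2.96, 2.96], [-0.34, 2.1], [-1.41, 1.46], [0.24, 2.44], [-1.37, 4.51], [0.17, 1.92], [-2.96, 2.96]. Speed limits (rad/s): [2.39, 2.39, 3.14, 3.14, 3.14, 3.14, 3.14].

## Interface

Orientations are given as a unit quaternion [w, x, y, z].
In Python, from plant import telemetry, cams, ctrl gives the robot as it stands.
- The arm moves only by the shell command python3 -m handwheel 'ROWS' [FORCE]. ROWS is JSON, a list of rows, each a list of 5 numbers: the gripper's target within -1 to 1 (fully open at 1, half-way at 0, shut at -1), then the shift along the world's x, y, z scaled (see below), then the turn about the world's z scaled (see below). A call has 1 to 10 rows; each row shifts and turns the commanded pose from where the row before left it; what a row does not reach is not made up. The controller multiplies each number of a shift by 0.3 m and each number of a turn by 60 degrees. A row lasts 1/10 s, in which the tool goes at most 50 mm and 8.59 degrees, less where a joint would pass 70% of its speed; a pose out of reach is approached as far as the arm can. A call with a number of a shift or a turn outside -1 to 1 is refused whole. A call with a gripper value outside its range is refused whole. The fingers move at their own pace and stop on an object; FORCE is the grip in N (left out, the last holds). Time passes only in rows, so rows that do not move let the fingers close. It gives the time, the measured TCP pose, the force, the opening and the grip force at its end, in the units of the state.
- telemetry.read_state(): the state, without advancing time (a new reading comes with each control period).
- cams.grab_frame(name): name is "scene" or "top" or "wrist"; returns (picture, depth): 400x640x3 uint8, blue, green, red; 400x640 float32, m along the optical axis (not along the pixel's ray), 0 where there is no reading.
- cams.camera_params(name): a dict with "intrinsics" (3x3 intrinsics, pixels), "rvec" (rotation vector, rad) and "tvec" (3), from world to camera coordinates, as OpenCV has them. Camera axes: x right, y down, z forward; pixel columns grow to the right and rows downward; lengths in m; the calibration is good to about 2 mm. A picture is of the moment at which its call begins: read the wrist's pose just before it. camera_params takes no time and is no camera call; for the wrist camera it gives the pose at the moment of the call.
- ctrl.close_job(): hands the job in; it is judged then, once.
The state is a dict: "clock": time; "joint_positions": joint angles; "dq": joint speeds; "effort": joint torques, N m; "position": TCP position; "eef_rot": TCP orientation; "wrist_force": force on the tool from outside, world axes, zero at the start; "wrist_torque": the same for the moment, N m; "grip_width": finger opening in m; "grasp_force": force on a finger pad.
Only numpy, scipy, OpenCV 4.12 (cv2) and the standard library are available. Lean on these libraries where they do the work, as an engineer would, in place of code of your own. Each camera call takes 0.05 s, during which the arm holds its last target. There are 200 camera calls.

## Task

Get the set of three brass keyed spacers ready for laser marking from above: thread them onto the rotary table's upright arbor, largest first, then the middle one, then the smallest, each with its keyways over the arbor's keys and fully home, flat on the flange or on the spacer below. The spindle is braked at no particular angle, so feel for the keys with a light, turning touch; lower each spacer all the way by hand, never force it or let it drop, and leave everything else where it is.

Things in the scene. Friction and masses are not known exactly. Their poses are not given: they have to be found in the camera images.
- large: the large brass spacer ring: outer diameter 66 mm, 16 mm thick, about 390 g (may differ by a fifth), lying flat; 24 mm bore with two opposite keyways right through, each 10 mm wide and reaching 17 mm from the centre. Origin: centre of its underside, z up, x axis along the line through both keyways (half a turn gives the same ring)
- medium: the middle brass spacer ring: outer diameter 54 mm, 14 mm thick, about 210 g (may differ by a fifth), lying flat; 24 mm bore with two opposite keyways right through, each 10 mm wide and reaching 17 mm from the centre. Origin: centre of its underside, z up, x axis along the line through both keyways (half a turn gives the same ring)
- small: the small brass spacer ring: outer diameter 42 mm, 12 mm thick, about 90 g (may differ by a fifth), lying flat; 24 mm bore with two opposite keyways right through, each 10 mm wide and reaching 17 mm from the centre. Origin: centre of its underside, z up, x axis along the line through both keyways (half a turn gives the same ring)
- rotary: rotary table fixed on the perforated plate: dark block 104 x 104 mm on an aluminium base 150 x 110 mm, motor on its +y side, red stripe on -x; on top a dark faceplate 98 mm across, 50 to 62 mm up, then the arbor. Origin: centre of its underside, z up. The spindle with arbor and keys is braked firmly (does not yield) up to 34 degrees (0.6 rad) either way off this body's x axis; its angle is not measured
- seat (a point): on the arbor's axis, centre of the flat upper face of its steel flange (56 mm across, 8 mm thick), 70 mm above the rotary table's underside. The lowest spacer sits here. The steel arbor, 22 mm in diameter, rises 46 mm from here, then tapers to 12 mm at its end, 52 mm up. Right heights of the spacers' undersides above this point: large 0, middle 16, small 30 mm
- keytop (a point): point on the arbor's axis level with the upper ends of its two opposite dark keys, 38 mm above seat. Keys: 8 mm wide, chamfered ends, standing out to 15.5 mm from the axis, running up from the flange; with the spindle at zero they lie along the rotary table's x axis. Above them the bare arbor centres a spacer, which rests on the key ends until its keyways are turned over them
- sample: bystander: a finished black ring without keyways, 50 mm across, 34 mm bore, 10 mm thick; origin under its centre
- bar: bystander: aluminium stop bar 20 x 150 x 10 mm; origin under its centre, long side along y
- gauge: bystander: steel focus gauge, foot 30 x 30 mm, upright 50 mm; origin under its foot
- goggles: bystander: laser safety glasses with orange lenses, 140 mm wide, 48 mm high; origin between the lenses, temples to +x
- hexkey: bystander: hex key with red T handle, 100 mm long; origin near its middle

How it is judged:
On the way, in this order (a step that is already met when the one before it is completed fails the run):
1. the large spacer is fully home on the flange, keyed, and let go (z of large in the frame of seat between -0.002 and 0.002 m and horizontal distance between large and seat below 0.004 m and angle between large's own z axis and vertical below 0.06 rad and contact force between large and the fingers below 0.1 N), for 0.2 s.
2. the middle spacer is fully home on the large one, keyed, and let go (z of medium in the frame of seat between 0.014 and 0.018 m and horizontal distance between medium and seat below 0.004 m and angle between medium's own z axis and vertical below 0.06 rad and contact force between medium and the fingers below 0.1 N), for 0.2 s.
3. the small spacer is fully home on the middle one, keyed, and let go (z of small in the frame of seat between 0.028 and 0.032 m and horizontal distance between small and seat below 0.004 m and angle between small's own z axis and vertical below 0.06 rad and contact force between small and the fingers below 0.1 N), for 0.2 s.
At the end, for the whole second after the job is handed in: large, middle and small spacer are stacked on the arbor in that order from the flange up: undersides 0, 16 and 30 mm above the seat within 2 mm, centres within 4 mm of the arbor's axis, tilt below 0.06 rad, at rest (below 0.02 m/s) and not touched by the fingers (all of step 1 and all of step 2 and all of step 3 and linear speed of each of large, medium, small below 0.02 m/s).
It fails at once if the rotary table or its arbor is pushed or struck with more than 45 N (the stack's own weight included) (contact force between rotary and anything else above 45 N).
It fails at once if a spacer is dropped (out of the fingers and faster than 0.3 m/s, a fall of about 5 mm) ((contact force between large and the fingers below 0.1 N and linear speed of large above 0.3 m/s) or (contact force between medium and the fingers below 0.1 N and linear speed of medium above 0.3 m/s) or (contact force between small and the fingers below 0.1 N and linear speed of small above 0.3 m/s)).
It fails at once if a bystander is moved more than 15 mm (distance of any of sample, bar, gauge, goggles, hexkey from where it was at the start of the episode above 0.015 m).
It also fails if it takes over 72 s, if anything falls off the work surface, if the arm or the gripper's body presses on something with over 40 N, if the wrist force passes 120 N, or if a joint passes its speed limit or range.

## Working session

There is one attempt and no reset: what is moved stays moved. The work goes in short steps, Python scripts to look and compute and a shell command to move; the robot and the scene stay as the last step left them, time stands still between calls to the robot, and variables do not carry over. Pictures are saved under pics/ and viewed, at most 10 in all, crops included, and the job is handed in when it is done.

```bash
ls; mkdir -p pics; python3 - <<'E'
from plant import telemetry, cams, ctrl
import cv2,numpy as np
print(telemetry.read_state(), ctrl.hold_point_z)
for n in ("top","scene"):
    p,d=cams.grab_frame(n); c=cams.camera_params(n)
    np.savez(f"pics/{n}0.npz",p=p,d=d,K=c["intrinsics"],r=c["rvec"],t=c["tvec"])
    cv2.imwrite(f"pics/{n}0.png",p); print(n,c)
E
```

```text
pics
{'clock': 0.0, 'joint_positions': array([ 1.03990094,  0.47775554,  0.0223447 ,  1.55642655, -0.01149274,
        1.10928819, -0.08311009]), 'dq': array([ 0.00070471, -0.00128238, -0.00067145,  0.00095804,  0.00039821,
       -0.00027606,  0.00102996]), 'effort': array([ 6.32987085e-04, -5.82854426e+01,  1.53475408e+00, -2.72610265e+01,
       -5.42890909e-02,  1.69913558e-02,  1.26433874e-04]), 'position': array([ 0.27670105, -0.61503503,  0.22172221]), 'eef_rot': array([-8.38204649e-04,  9.77737111e-01,  2.09831780e-01, -2.49948822e-04]), 'wrist_force': array([-0.89813552,  0.1291575 ,  0.19006006]), 'wrist_torque': array([0.00598122, 0.01589184, 0.02605243]), 'grasp_force': 0.0, 'grip_width': 0.0880419581958097} -0.0187
top {'intrinsics': array([[413.46119265,   0.        , 312.49961456],
       [  0.        , 413.46119265, 200.90241098],
       [  0.        ,   0.        ,   1.        ]]), 'rvec': array([ 2.18893581, -2.14176481,  0.13455472]), 'tvec': array([-0.04249036,  0.55918686,  1.35264051])}
scene {'intrinsics': array([[361.74324974,   0.        , 316.5563391 ],
       [  0.        , 361.74324974, 201.62773961],
       [  0.        ,   0.        ,   1.        ]]), 'rvec': array([ 0.80949586,  2.66873703, -0.9203411 ]), 'tvec': array([ 0.46889878, -0.1726829 ,  1.29533162])}
```

View pics/top0.png

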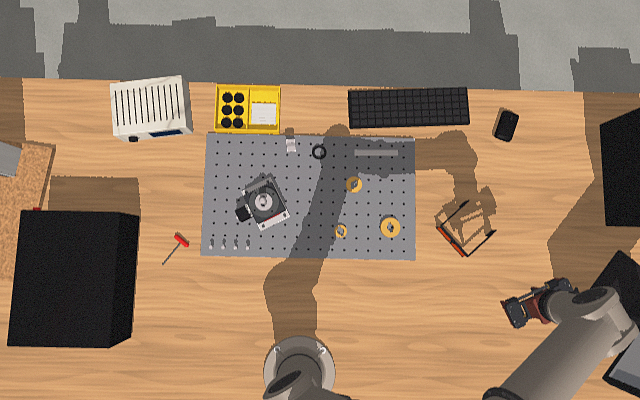

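View pics/scene0.png

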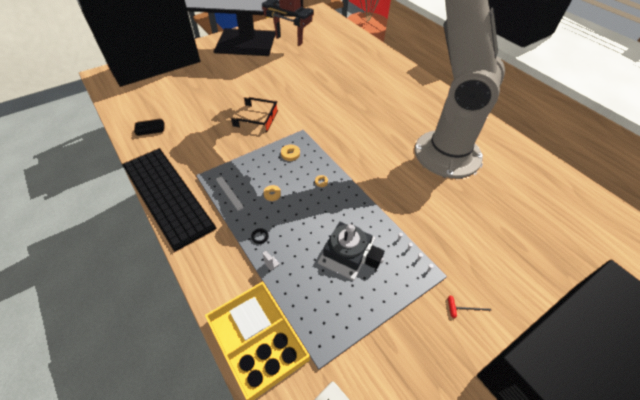

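The top view shows the large ring near (390,226), the medium at (354,184), the small at (341,231) and the rotary with its arbor at (264,201). The black sample ring is at (319,151), the gauge at (291,144), the bar at (376,152), the goggles at (466,228) and the hex key at (177,247). The scene view agrees.

```bash
cat > h.py <<'E'
import numpy as np, cv2
from plant import telemetry, cams, ctrl
def grab(n, save=None):
    s=telemetry.read_state(); c=cams.camera_params(n); p,d=cams.grab_frame(n)
    if save: cv2.imwrite(save,p)
    return p,d,c,s
def world(d,c):
    K=c["intrinsics"];R,_=cv2.Rodrigues(np.array(c["rvec"]));t=np.array(c["tvec"]).ravel()
    v,u=np.indices(d.shape)
    P=np.stack([(u-K[0,2])/K[0,0]*d,(v-K[1,2])/K[1,1]*d,d],-1)
    return (P-t)@R
def ray_at_z(px,z,c):
    K=c["intrinsics"];R,_=cv2.Rodrigues(np.array(c["rvec"]));t=np.array(c["tvec"]).ravel()
    px=np.atleast_2d(px).astype(float)
    r=np.c_[(px[:,0]-K[0,2])/K[0,0],(px[:,1]-K[1,2])/K[1,1],np.ones(len(px))]@R
    o=-R.T@t
    return (o+r*((z-o[2])/r[:,2])[:,None])
def yaw(s):
    w,x,y,z=s["eef_rot"]; # tool x axis in world
    return np.degrees(np.arctan2(2*(x*y+w*z),1-2*(y*y+z*z)))
E
python3 - <<'E'
import numpy as np,cv2
from h import *
f=np.load("pics/top0.npz");c=dict(intrinsics=f["K"],rvec=f["r"],tvec=f["t"]);p=f["p"];W=world(f["d"],c)
hsv=cv2.cvtColor(p,cv2.COLOR_BGR2HSV)
for n,(u,v) in dict(large=(390,226),medium=(354,184),small=(341,231)).items():
    m=np.zeros(p.shape[:2],bool);m[v-16:v+17,u-16:u+17]=1
    m&=(hsv[...,1]>90)&(hsv[...,0]<40)
    q=W[m];print(n,m.sum(),q.mean(0),np.percentile(q,[2,50,98],axis=0).round(3).tolist())
for n,(u,v) in dict(arbor=(264,201),plate=(300,200),plate2=(250,215),sample=(319,151),gauge=(291,144),bar=(376,152),gog=(466,228),hexk=(181,241)).items():
    print(n,W[v,u].round(3))
q=W[185:235,235:295].reshape(-1,3)
for lo,hi in((.10,.16),(.0675,.09),(.055,.0675)):
    k=q[(q[:,2]>lo)&(q[:,2]<hi)];print(lo,len(k),np.median(k,0) if len(k) else 0, k[:,2].max() if len(k) else 0,(k.max(0)+k.min(0))/2 if len(k) else 0)
c=cams.camera_params("wrist");R,_=cv2.Rodrigues(np.array(c["rvec"]));print(c["intrinsics"],-R.T@np.array(c["tvec"]).ravel(),R)
E
```

```text
large 281 [ 0.47820557 -0.28783854  0.03975856] [[0.448, -0.32, 0.015], [0.478, -0.29, 0.031], [0.508, -0.259, 0.038]]
medium 173 [ 0.61879223 -0.16684665  0.04426434] [[0.596, -0.193, 0.013], [0.621, -0.169, 0.029], [0.648, -0.142, 0.036]]
small 87 [ 0.46153563 -0.12485254  0.04222141] [[0.441, -0.154, 0.013], [0.462, -0.126, 0.028], [0.482, -0.104, 0.036]]
arbor [0.545 0.121 0.131]
plate [0.564 0.012 0.016]
plate2 [0.505 0.172 0.068]
sample [ 0.737 -0.049  0.01 ]
gauge [0.75  0.046 0.044]
bar [ 0.734 -0.244  0.025]
gog [ 0.482 -0.557 -0.002]
hexk [0.417 0.407 0.014]
0.1 59 [0.54745538 0.12641915 0.13346019] 0.14280047473558186 [0.54920235 0.12723017 0.12179185]
0.0675 843 [0.53941782 0.13793018 0.07790663] 0.08993753496211615 [0.54405438 0.14131652 0.07872585]
0.055 262 [0.52188104 0.14250451 0.06486812] 0.067465810877075 [0.5447521  0.14220949 0.06123819]
[[312.78328202   0.         319.90564994]
 [  0.         312.78328202 198.59913667]
 [  0.           0.           1.        ]] [ 0.35110516 -0.58165928  0.38284075] [[ 4.10076312e-01 -9.12050899e-01 -7.58552688e-04]
 [-8.72103917e-01 -3.92358527e-01  2.92385951e-01]
 [-2.66968494e-01 -1.19239015e-01 -9.56300100e-01]]
```

```bash
python3 -m handwheel '[[1,0.074,0.121,-0.03,0],[1,0.074,0.121,-0.03,0],[1,0.074,0.121,-0.03,0],[1,0.074,0.121,-0.03,0],[1,0.074,0.121,-0.03,0],[1,0.074,0.121,-0.03,0],[1,0.074,0.121,-0.03,0],[1,0.074,0.121,-0.03,0],[1,0.074,0.121,-0.03,0],[1,0,0,0,0]]' 10
cat >> h.py <<'E'
def ring(name,OD,T,xy0,zp=0.0135,n=None):
    p,d,c,s=grab("wrist",n and f"pics/{n}.png")
    W=world(d,c); hsv=cv2.cvtColor(p,cv2.COLOR_BGR2HSV)
    br=(hsv[...,1]>90)&(hsv[...,0]<40)
    m=br&(np.hypot(W[...,0]-xy0[0],W[...,1]-xy0[1])<OD/2+.02)
    zt=np.median(W[m][:,2])
    # rectify the top plane to a metric image 0.25 mm/px around xy0
    g=np.arange(-.05,.05,.00025); X,Y=np.meshgrid(xy0[0]+g,xy0[1]+g,indexing='ij')
    K=c["intrinsics"]; px,_=cv2.projectPoints(np.stack([X,Y,X*0+zt],-1).reshape(-1,1,3),np.array(c["rvec"]),np.array(c["tvec"]),K,None)
    mp=px.reshape(X.shape+(2,)).astype(np.float32)
    bi=cv2.remap(br.astype(np.float32),mp,None,cv2.INTER_LINEAR)
    im=cv2.remap(p,mp,None,cv2.INTER_LINEAR); cv2.imwrite(f"pics/rect_{name}.png",np.hstack([im,cv2.cvtColor((bi*255).astype(np.uint8),cv2.COLOR_GRAY2BGR)]))
    from scipy.optimize import minimize
    def tmpl(q):
        x=X-q[0];y=Y-q[1];r=np.hypot(x,y);a=q[2];u=x*np.cos(a)+y*np.sin(a);v=-x*np.sin(a)+y*np.cos(a)
        e=.0006; sg=lambda z:1/(1+np.exp(-np.clip(z/e,-40,40)))
        slot=sg(.005-abs(v))*sg(.017-abs(u))
        return sg(OD/2-r)*sg(r-.012)*(1-slot)
    best=None
    x0=W[m][:,:2]; x0=(np.percentile(x0,2,axis=0)+np.percentile(x0,98,axis=0))/2
    for a in np.radians(np.arange(0,180,20)):
        r=minimize(lambda q:((tmpl(q*np.array([.001,.001,.02])+np.r_[x0,a])-bi)**2).mean(),[0,0,0],method='Nelder-Mead',options=dict(maxiter=150,xatol=.01,fatol=1e-7))
        if best is None or r.fun<best[0]: best=(r.fun,r.x*np.array([.001,.001,.02])+np.r_[x0,a])
    print(name,"zt",zt,"xy",best[1][:2].round(4),"ang",np.degrees(best[1][2]).round(1),"cost",best[0],"tcp",s["position"].round(4),"yaw",yaw(s),s["clock"])
    return p,d,c,s
E
python3 - <<'E'
from h import *
ring("large",.066,.016,(.478,-.288),n="w1")
E
```

```text
clock: 1.1
position: [0.4797, -0.2817, 0.1404]
eef_rot: [-0.002, 0.977, 0.215, 0.0]
wrist_force: [0.4, -0.1, 0.6]
grip_width: 0.0878
grasp_force: 0.0
large zt 0.2160755500156585 xy [ 0.488  -0.2785] ang 115.0 cost 0.2836385535875814 tcp [ 0.4797 -0.2817  0.1404] yaw 24.79284545487494 1.1
```

```bash
python3 -c "
import cv2,numpy as np
a=cv2.imread('pics/w1.png');b=cv2.imread('pics/rect_large.png');b=cv2.resize(b,(640,320));b=b[:, :, :]
o=np.vstack([cv2.resize(a,(448,280)),cv2.resize(b,(448,224))]);cv2.imwrite('pics/c1.png',o)"
```

```text
(no output)
```

View pics/c1.png

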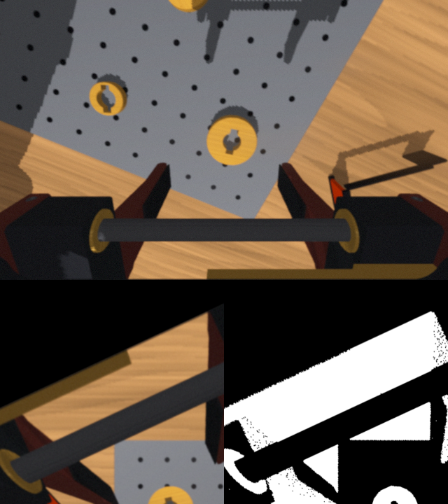

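The wrist view shows the large ring at about (331,200) with its keyways clearly visible, and the small ring at about (153,140). The rectification used the wrong height because gripper pixels got into the mask, so I'll filter by height.

```bash
sed -i 's/br=(hsv\[...,1\]>90)&(hsv\[...,0\]<40)/br=(hsv[...,1]>100)\&(hsv[...,0]<40)\&(W[...,2]<.12)\&(W[...,2]>.004)/' h.py
sed -i 's/"yaw",yaw(s)/"yaw",yaw(s).round(1),"zplate",np.median(W[(np.hypot(W[...,0]-best[1][0],W[...,1]-best[1][1])<OD\/2+.02)\&(hsv[...,1]<60)][:,2]).round(4)/' h.py
python3 - <<'E'
from h import *
import h
G=grab("wrist"); h.grab=lambda *a:G
for n,D,T,xy in(("large",.066,.016,(.478,-.288)),("small",.042,.012,(.461,-.125))):
    ring(n,D,T,xy)
a=[cv2.imread(f'pics/rect_{n}.png') for n in("large","small")]
cv2.imwrite('pics/c2.png',cv2.resize(np.vstack(a),(600,600)))
E
```

```text
large zt 0.02960749674630317 xy [ 0.4803 -0.2917] ang 12.5 cost 0.017819154752343816 tcp [ 0.478  -0.2853  0.1408] yaw 24.6 zplate 0.2347 1.15
small zt 0.025111345083838048 xy [ 0.4644 -0.128 ] ang 20.2 cost 0.0305286893537208 tcp [ 0.478  -0.2853  0.1408] yaw 24.6 zplate 0.0139 1.15
```

View pics/c2.png

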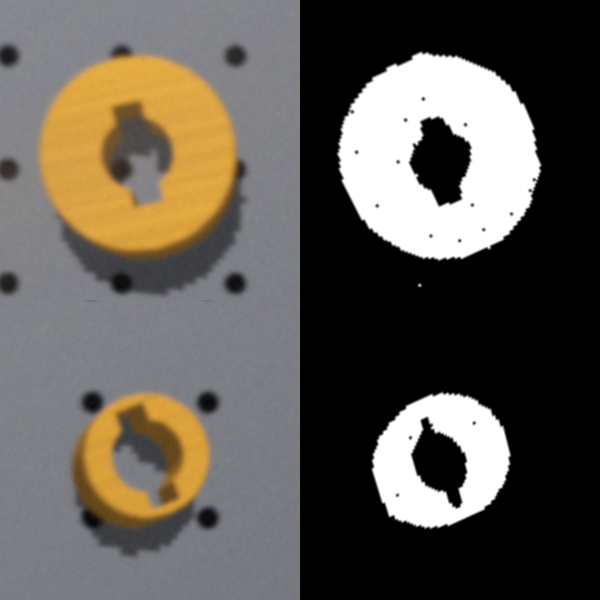

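The large ring's fit matches the picture: centre (0.480, -0.292), keyways at about 12.5°, top at z 0.030 with the plate at about 0.014. Next I'll look at the arbor from above.

```bash
python3 -m handwheel '[[1,0.023,0.137,0.034,0],[1,0.023,0.137,0.034,0],[1,0.023,0.137,0.034,0],[1,0.023,0.137,0.034,0],[1,0.023,0.137,0.034,0],[1,0.023,0.137,0.034,0],[1,0.023,0.137,0.034,0],[1,0.023,0.137,0.034,0],[1,0.023,0.137,0.034,0],[1,0.023,0.137,0.034,0]]'
python3 -m handwheel '[[1,0,0,0,0],[1,0,0,0,0]]'
python3 - <<'E'
from h import *
p,d,c,s=grab("wrist","pics/w3.png"); np.savez("pics/w3.npz",p=p,d=d,K=c["intrinsics"],r=c["rvec"],t=c["tvec"])
W=world(d,c); print(s["position"],yaw(s))
g=np.arange(-.03,.03,.00015); X,Y=np.meshgrid(.547+g,.127+g,indexing='ij'); o=[]
for z in(.122,.084):
    px,_=cv2.projectPoints(np.stack([X,Y,X*0+z],-1).reshape(-1,1,3),np.array(c["rvec"]),np.array(c["tvec"]),c["intrinsics"],None)
    o.append(cv2.remap(p,px.reshape(X.shape+(2,)).astype(np.float32),None,cv2.INTER_CUBIC))
cv2.imwrite("pics/c3.png",np.vstack([np.hstack(o),cv2.resize(p,(800,500))[100:300]]))
q=W[np.hypot(W[...,0]-.547,W[...,1]-.127)<.07]
h,e=np.histogram(q[:,2],bins=np.arange(0,.15,.003)); print([(round(a,3),b) for a,b in zip(e,h) if b>30])
k=q[(q[:,2]>.128)&(q[:,2]<.145)]; print("arbor top",len(k),np.median(k,0),(k.max(0)+k.min(0))/2)
k=q[(q[:,2]>.08)&(q[:,2]<.09)]; print("flange",len(k),np.median(k,0),(k.max(0)+k.min(0))/2,np.ptp(k,0))
E
```

```text
clock: 2.2
position: [0.5464, 0.1213, 0.2444]
eef_rot: [0.0, 0.978, 0.208, 0.0]
wrist_force: [0.6, -0.9, -0.1]
grip_width: 0.088
grasp_force: 0.0
clock: 2.4
position: [0.5462, 0.121, 0.2437]
eef_rot: [0.0, 0.978, 0.21, 0.0]
wrist_force: [0.2, -0.6, 0.5]
grip_width: 0.0877
grasp_force: 0.0
[0.54617081 0.12103901 0.24374847] 24.189938117462074
[(np.float64(0.012), np.int64(394)), (np.float64(0.015), np.int64(50)), (np.float64(0.021), np.int64(419)), (np.float64(0.024), np.int64(419)), (np.float64(0.057), np.int64(43)), (np.float64(0.06), np.int64(529)), (np.float64(0.063), np.int64(1843)), (np.float64(0.066), np.int64(271)), (np.float64(0.072), np.int64(371)), (np.float64(0.075), np.int64(3708)), (np.float64(0.081), np.int64(765)), (np.float64(0.084), np.int64(701)), (np.float64(0.12), np.int64(67)), (np.float64(0.129), np.int64(142)), (np.float64(0.132), np.int64(139)), (np.float64(0.135), np.int64(158))]
arbor top 446 [0.55062612 0.12860035 0.13378914] [0.54940163 0.12798945 0.13306982]
flange 1483 [0.55547977 0.13416384 0.08397315] [0.54932246 0.12816334 0.08507476] [0.05568003 0.05532374 0.00966142]
```

View pics/c3.png

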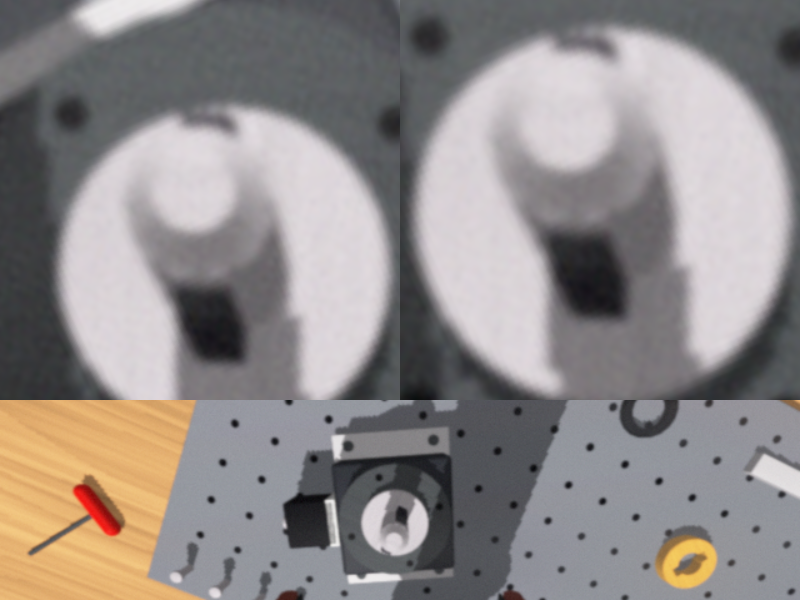

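The picture shows the arbor's axis at about (0.5493, 0.1281), the seat at z 0.084 and the arbor tip at z 0.136. The dark key on the +x side lies close to the world x axis, a few degrees negative. I'll fit its angle with a projected key model.

```bash
python3 - <<'E'
from h import *
f=np.load("pics/w3.npz");c=dict(intrinsics=f["K"],rvec=f["r"],tvec=f["t"]);p=f["p"];W=world(f["d"],c)
S=8
def proj(P): return cv2.projectPoints(np.array(P,float).reshape(-1,1,3),c["rvec"],c["tvec"],c["intrinsics"],None)[0].reshape(-1,2)
ctr=proj([[.560,.128,.11]])[0].round().astype(int);u0,v0=ctr-22
cr=cv2.resize(p[v0:v0+44,u0:u0+44],None,fx=S,fy=S,interpolation=cv2.INTER_CUBIC);g=cv2.cvtColor(cr,cv2.COLOR_BGR2GRAY)
m=(g<75).astype(np.uint8)
n,l,st,ce=cv2.connectedComponentsWithStats(m); print(st[1:][st[1:,4]>200].tolist())
def toc(q): return ((q-[u0,v0]+.5)*S-.5).round().astype(np.int32)
from itertools import product
def key(a,x,y,ch=.0):
    e=np.array([np.cos(a),np.sin(a)]);n=np.array([-e[1],e[0]]);P=[]
    for r,w,z in product((.011,.0155),(-.004,.004),(.084,.122)): P.append([*(np.array([x,y])+r*e+w*n),z])
    o=np.zeros(m.shape,np.uint8); cv2.fillConvexPoly(o,cv2.convexHull(toc(proj(P))),1)
    # flange-visible only; arbor hides nothing on the camera side
    return o
# key component: biggest dark one overlapping guess
gs=key(np.radians(-3),.5493,.1281); L=np.bincount(l[(gs>0)&(l>0)]).argmax(); M=(l==L)
res=[]
for a in np.arange(-20,20.1,1):
  for dx in np.arange(-.002,.0021,.0005):
    for dy in np.arange(-.002,.0021,.0005):
      o=key(np.radians(a),.5493+dx,.1281+dy); res.append(((o&M).sum()/(o|M).sum(),a,dx,dy))
res.sort(reverse=True);print(res[:6]);print([max(r for r in res if r[1]==a and abs(r[2])<=.0006 and abs(r[3])<=.0006)[:1]+(a,) for a in range(-14,10,2)])
# flange / axis circle fit and block yaw
sel=(abs(W[...,2]-.076)<.003)&(np.hypot(W[...,0]-.549,W[...,1]-.128)<.09)
b=(abs(W[...,2]-.064)<.0035)&(np.hypot(W[...,0]-.549,W[...,1]-.128)<.085)
r=cv2.minAreaRect(W[b][:,:2].astype(np.float32)*1000);print("block",r)
k=W[(abs(W[...,2]-.0845)<.004)&(np.hypot(W[...,0]-.549,W[...,1]-.128)<.035)][:,:2].astype(np.float32);print("flange",cv2.minEnclosingCircle(k*1000))
k=W[sel][:,:2].astype(np.float32);print("face",cv2.minEnclosingCircle(k*1000))
cv2.imwrite("pics/c4.png",np.hstack([cr,cv2.cvtColor(M.astype(np.uint8)*255,cv2.COLOR_GRAY2BGR)]))
E
```

```text
[[0, 0, 65, 41, 1199], [233, 0, 119, 106, 4473], [155, 96, 78, 118, 6899], [324, 309, 28, 43, 712]]
[(np.float64(0.9164533081794907), np.float64(-1.0), np.float64(0.0), np.float64(-0.0005)), (np.float64(0.9156123822341857), np.float64(1.0), np.float64(0.0), np.float64(-0.001)), (np.float64(0.9115281501340483), np.float64(-5.0), np.float64(0.0), np.float64(0.0005)), (np.float64(0.911512717536814), np.float64(2.0), np.float64(0.0), np.float64(-0.001)), (np.float64(0.9112696916655446), np.float64(3.0), np.float64(0.0), np.float64(-0.0015)), (np.float64(0.9107930988364317), np.float64(-3.0), np.float64(0.0), np.float64(0.0))]
[(np.float64(0.6454096288636102), -14), (np.float64(0.7080396607334847), -12), (np.float64(0.7783325012481278), -10), (np.float64(0.8544887618552683), -8), (np.float64(0.9091152815013405), -6), (np.float64(0.9078223534147323), -4), (np.float64(0.8984717607973421), -2), (np.float64(0.9024130115984536), 0), (np.float64(0.8458641734839631), 2), (np.float64(0.765772478887233), 4), (np.float64(0.6853798375537506), 6), (np.float64(0.6165456849867497), 8)]
block ((541.5554809570312, 142.81765747070312), (103.73894500732422, 136.6755828857422), 28.15715789794922)
flange ((549.171142578125, 128.1410675048828), 28.070579528808594)
face ((549.19775390625, 128.14260864257812), 48.96717071533203)
```

```bash
python3 -m handwheel '[[1,-0.022,-0.138,-0.035,0],[1,-0.022,-0.138,-0.035,0],[1,-0.022,-0.138,-0.035,0],[1,-0.022,-0.138,-0.035,0],[1,-0.022,-0.138,-0.035,0],[1,-0.022,-0.138,-0.035,0],[1,-0.022,-0.138,-0.035,0],[1,-0.022,-0.138,-0.035,0],[1,-0.022,-0.138,-0.035,0],[1,-0.022,-0.138,-0.035,0]]'
python3 -m handwheel '[[1,0,0,0,0],[1,0,0,0,0]]'
cat >> h.py <<'E'
def fine(OD,T,xy0,zp=.0139):
    p,d,c,s=ring("r",OD,T,xy0); W=world(d,c)
    hsv=cv2.cvtColor(p,cv2.COLOR_BGR2HSV)
    k=W[(W[...,2]>zp+T-.0035)&(W[...,2]<zp+T+.004)&(hsv[...,1]>80)&(np.hypot(W[...,0]-xy0[0],W[...,1]-xy0[1])<OD/2+.012)][:,:2].astype(np.float32)
    q=(np.percentile(k,.5,axis=0)+np.percentile(k,99.5,axis=0))/2
    (x,y),r=cv2.minEnclosingCircle(k*1000)
    t=s["position"]; print("circle",x,y,"r",r,"mid",q,"delta to circle",(np.array([x,y])/1000-t[:2]).round(4),"units",((np.array([x,y])/1000-t[:2])/.3).round(4))
E
python3 - <<'E'
from h import *
fine(.066,.016,(.4803,-.2917))
E
```

```text
clock: 3.45
position: [0.4769, -0.296, 0.1381]
eef_rot: [0.0, 0.978, 0.208, -0.001]
wrist_force: [0.5, 0.2, 0.7]
grip_width: 0.0881
grasp_force: 0.0
clock: 3.65
position: [0.4773, -0.2946, 0.138]
eef_rot: [-0.0, 0.978, 0.207, -0.001]
wrist_force: [0.1, 0.0, -0.1]
grip_width: 0.0879
grasp_force: 0.0
r zt 0.02960509486623197 xy [ 0.4807 -0.291 ] ang 13.2 cost 0.017055124175626525 tcp [ 0.4773 -0.2946  0.138 ] yaw 23.9 zplate 0.2323 3.65
circle 479.42230224609375 -291.5424499511719 r 33.10629653930664 mid [ 0.4796931 -0.291323 ] delta to circle [0.0021 0.0031] units [0.0071 0.0103]
```

```bash
python3 -m handwheel '[[1,0.008,0.01,-0.1,0],[1,0,0,-0.12,0],[1,0,0,-0.1,0],[1,0,0,-0.05,0],[1,0,0,-0.03,0],[1,0,0,0,0],[-1,0,0,0,0],[-1,0,0,0,0],[-1,0,0,0,0],[-1,0,0,0,0]]' 20
python3 -m handwheel '[[-1,0,0,0,0],[-1,0,0,0,0],[-1,0,0,0,0]]'
```

```text
clock: 4.7
position: [0.4829, -0.2893, 0.0196]
eef_rot: [0.001, 0.978, 0.21, 0.001]
wrist_force: [0.0, -0.6, 4.6]
grip_width: 0.065
grasp_force: 20.0
clock: 5.0
position: [0.4829, -0.2893, 0.0196]
eef_rot: [0.001, 0.978, 0.21, 0.001]
wrist_force: [-0.2, -0.4, 6.3]
grip_width: 0.0654
grasp_force: 20.0
```

```bash
python3 -m handwheel '[[-1,0,0,0.02,0],[-1,0,0,0.05,0],[-1,0,0,0.1,0],[-1,0,0,0.12,0],[-1,0,0,0.15,0],[-1,0,0,0.15,0],[-1,0,0,0,0],[-1,0,0,0,0]]'
python3 - <<'E'
from h import *
p,d,c,s=grab("wrist","pics/w5.png");print(s["position"],yaw(s),s["wrist_force"],s["wrist_torque"],s["grip_width"])
E
```

```text
clock: 5.8
position: [0.4821, -0.2889, 0.1967]
eef_rot: [0.001, 0.978, 0.21, 0.001]
wrist_force: [-0.6, 0.0, -4.6]
grip_width: 0.0653
grasp_force: 20.0
[ 0.48211645 -0.28887237  0.19674567] 24.219990680751025 [-0.58931638  0.01765487 -4.58865042] [ 0.08202105  0.05873195 -0.0188877 ] 0.0653475164341189
```

View pics/w5.png

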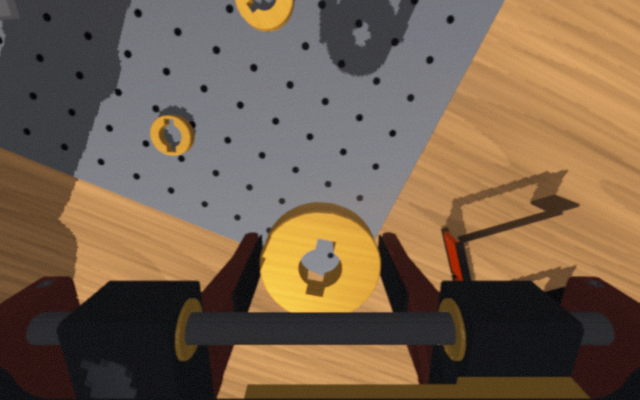

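The ring is held at (320,262) in the wrist view, with its keyways visible, so I can measure its pose in the hand.

```bash
cat >> h.py <<'E'
def inhand(OD,T,frame=None):
    p,d,c,s=frame or grab("wrist"); W=world(d,c); hsv=cv2.cvtColor(p,cv2.COLOR_BGR2HSV); t=s["position"]
    br=(hsv[...,1]>100)&(hsv[...,0]>10)&(hsv[...,0]<40)&(W[...,2]>t[2]-.03)&(W[...,2]<t[2]+.04)&(np.hypot(W[...,0]-t[0],W[...,1]-t[1])<OD/2+.012)
    zt=np.percentile(W[br][:,2],70); br&=abs(W[...,2]-zt)<.006
    q=W[br]; A=np.c_[q[:,:2]-t[:2],np.ones(len(q))]; pl=np.linalg.lstsq(A,q[:,2],rcond=None)[0]
    k=q[abs(q[:,2]-A@pl)<.003]
    A=np.c_[k[:,:2]-t[:2],np.ones(len(k))]; pl=np.linalg.lstsq(A,k[:,2],rcond=None)[0]
    zt=pl[2]; g=np.arange(-.05,.05,.00025); X,Y=np.meshgrid(t[0]+g,t[1]+g,indexing='ij')
    px,_=cv2.projectPoints(np.stack([X,Y,zt+pl[0]*(X-t[0])+pl[1]*(Y-t[1])],-1).reshape(-1,1,3),np.array(c["rvec"]),np.array(c["tvec"]),c["intrinsics"],None)
    mp=px.reshape(X.shape+(2,)).astype(np.float32)
    bi=cv2.remap(br.astype(np.float32),mp,None,cv2.INTER_LINEAR)
    v=cv2.remap((hsv[...,1]>100).astype(np.float32)*hsv[...,2],mp,None,cv2.INTER_LINEAR)
    from scipy.optimize import minimize
    def tm(a,x0,y0):
        x=X-x0;y=Y-y0;r=np.hypot(x,y);u=x*np.cos(a)+y*np.sin(a);w=-x*np.sin(a)+y*np.cos(a);e=.0006
        sg=lambda z:1/(1+np.exp(-np.clip(z/e,-40,40)))
        return sg(OD/2-r)*sg(r-.012)*(1-sg(.005-abs(w))*sg(.017-abs(u))),r
    (cx,cy),rr=cv2.minEnclosingCircle(k[:,:2].astype(np.float32)*1000);cx/=1000;cy/=1000
    best=None
    for a in np.radians(np.arange(-90,90,20)):
        def f(q):
            m,r=tm(a+q[2]*.02,cx+q[0]*.001,cy+q[1]*.001);return (((m-bi)**2)*(r<OD/2+.004)).mean()
        r=minimize(f,[0,0,0],method='Nelder-Mead',options=dict(maxiter=150,xatol=.01,fatol=1e-7))
        if best is None or r.fun<best[0]: best=(r.fun,cx+r.x[0]*.001,cy+r.x[1]*.001,np.degrees(a+r.x[2]*.02))
    print("tcp",t.round(4),"yaw",yaw(s).round(1),"top z",zt.round(4),"under-TCP",(zt-T-t[2]).round(4),"slope",pl[:2].round(3),"circ",round(cx,4),round(cy,4),rr,"fit",np.round(best,4))
    ov=p.copy();cv2.imwrite("pics/inh.png",np.hstack([cv2.remap(p,mp,None,cv2.INTER_LINEAR),cv2.cvtColor((bi*255).astype(np.uint8),cv2.COLOR_GRAY2BGR)]))
    return s,best
E
python3 - <<'E'
from h import *
inhand(.066,.016)
E
```

```text
tcp [ 0.4811 -0.2884  0.1951] yaw 24.2 top z 0.2049 under-TCP -0.0062 slope [-0.005 -0.   ] circ 0.4867 -0.2855 41.92646789550781 fit [ 0.0162  0.4788 -0.2891 11.8127]
```

```bash
python3 -m handwheel '[[-1,0.0235,0.139,0,-0.025],[-1,0.0235,0.139,0,-0.025],[-1,0.0235,0.139,0,-0.025],[-1,0.0235,0.139,0,-0.025],[-1,0.0235,0.139,0,-0.025],[-1,0.0235,0.139,0,-0.025],[-1,0.0235,0.139,0,-0.025],[-1,0.0235,0.139,0,-0.025],[-1,0.0235,0.139,0,-0.024],[-1,0.0235,0.138,0,-0.024]]'
python3 -m handwheel '[[-1,0,0,0,0],[-1,0,0,0,0]]'
python3 - <<'E'
from h import *
s,b=inhand(.066,.016); print("move units",(np.array([.5492,.1281])-b[1:3])/.3,"turn",(-3-b[3])/60, s["wrist_force"])
E
```

```text
clock: 6.9
position: [0.5512, 0.129, 0.1933]
eef_rot: [0.0, 0.997, 0.081, -0.002]
wrist_force: [-0.2, 0.3, -4.2]
grip_width: 0.0653
grasp_force: 20.0
clock: 7.1
position: [0.5511, 0.1288, 0.1934]
eef_rot: [0.0, 0.997, 0.083, -0.002]
wrist_force: [-0.2, -1.1, -4.4]
grip_width: 0.0655
grasp_force: 20.0
tcp [0.5511 0.1288 0.1934] yaw 9.5 top z 0.2033 under-TCP -0.0062 slope [-0.008 -0.   ] circ 0.5473 0.1286 33.58365249633789 fit [  0.0172   0.5487   0.1289 -11.3517]
move units [ 0.00169919 -0.00262882] turn 0.13919490227247547 [-0.20983366 -1.12113606 -4.37803258]
```

```bash
python3 -c "
import cv2;a=cv2.imread('pics/inh.png');cv2.imwrite('pics/c7.png',cv2.resize(a[60:340],None,fx=1,fy=1))"
```

```text
(no output)
```

View pics/c7.png

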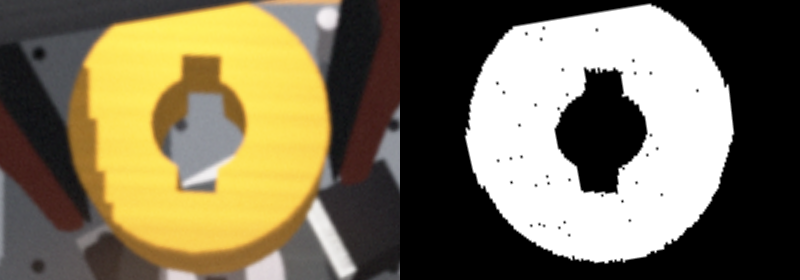

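The rectified view shows the bore centre at (199,124) in the left half and the keyways at about -2°. That puts the ring centre at (0.5472, 0.1286), so the template fit was misled by the hidden edge. I'll correct by hand, then descend.

```bash
sed -i 's/(r<OD\/2+.004)/(r<.0195)/' h.py
python3 -m handwheel '[[-1,0.0067,-0.0017,-0.08,0],[-1,0,0,-0.06,0],[-1,0,0,-0.017,0],[-1,0,0,0,0]]'
python3 - <<'E'
from h import *
s,b=inhand(.066,.016); print("move units",(np.array([.5492,.1281])-b[1:3])/.3,"turn",(-3-b[3])/60, s["wrist_force"])
E
```

```text
clock: 7.55
position: [0.5538, 0.1256, 0.1474]
eef_rot: [0.001, 0.997, 0.081, -0.001]
wrist_force: [-0.1, -0.1, -3.3]
grip_width: 0.0655
grasp_force: 20.0
tcp [0.5538 0.1256 0.1474] yaw 9.2 top z 0.1572 under-TCP -0.0062 slope [-0.006 -0.002] circ 0.5498 0.1272 35.20143508911133 fit [ 0.0056  0.5514  0.1259 -2.9547]
move units [-0.00738064  0.00727316] turn -0.0007557961458575605 [-0.05021187 -0.10563045 -3.26420664]
```

```bash
python3 -m handwheel '[[-1,-0.002,0.008,0,0]]' | sed -n 2p;  python3 -m handwheel '[[-1,0,0,0,0],[-1,0,0,0,0]]' | sed -n 2p
python3 - <<'E'
from h import *
F=grab("wrist"); s,b=inhand(.066,.016,F)
p,d,c,s=F; W=world(d,c); hsv=cv2.cvtColor(p,cv2.COLOR_BGR2HSV)
# outer-edge circle: brass top pixels, robust fit on the outline
t=s["position"];br=((hsv[...,1]>100)&(hsv[...,0]>10)&(hsv[...,0]<40)&(abs(W[...,2]-t[2]-.0098)<.003)&(np.hypot(W[...,0]-t[0],W[...,1]-t[1])<.042)).astype(np.uint8)
cs,_=cv2.findContours(br,cv2.RETR_EXTERNAL,cv2.CHAIN_APPROX_NONE);q=max(cs,key=len)[:,0]
P=W[q[:,1],q[:,0]][:,:2]
from scipy.optimize import least_squares
r=least_squares(lambda x:np.hypot(P[:,0]-x[0],P[:,1]-x[1])-.033,[t[0]-.003,t[1]],loss='soft_l1',f_scale=.0004);print("outline",r.x, "rel tcp",r.x-t[:2],np.median(abs(r.fun)))
k=W[(W[...,2]>.129)&(W[...,2]<.142)&(np.hypot(W[...,0]-.549,W[...,1]-.128)<.010)];print("arbor pts",len(k),k.mean(0) if len(k) else 0)
E
```

```text
position: [0.5548, 0.1291, 0.1494]
position: [0.5544, 0.13, 0.1493]
tcp [0.5544 0.13   0.1493] yaw 9.4 top z 0.1591 under-TCP -0.0061 slope [-0.002 -0.   ] circ 0.5505 0.1298 33.59414291381836 fit [ 0.0057  0.552   0.1302 -2.6803]
outline [0.55063282 0.1298882 ] rel tcp [-3.79696326e-03 -6.64520248e-05] 0.0004658750116780658
arbor pts 441 [0.54885144 0.12800731 0.13513818]
```

```bash
cat >> h.py <<'E'
def outline(OD,T,under,ax=(.5492,.1281)):
    from scipy.optimize import least_squares
    p,d,c,s=grab("wrist");W=world(d,c);hsv=cv2.cvtColor(p,cv2.COLOR_BGR2HSV);t=s["position"]
    br=((hsv[...,1]>100)&(hsv[...,0]>10)&(hsv[...,0]<40)&(abs(W[...,2]-t[2]-under-T)<.003)&(np.hypot(W[...,0]-t[0],W[...,1]-t[1])<OD/2+.009)).astype(np.uint8)
    cs,_=cv2.findContours(br,cv2.RETR_EXTERNAL,cv2.CHAIN_APPROX_NONE);q=max(cs,key=len)[:,0];P=W[q[:,1],q[:,0]][:,:2]
    r=least_squares(lambda x:np.hypot(P[:,0]-x[0],P[:,1]-x[1])-OD/2,[t[0]-.003,t[1]],loss='soft_l1',f_scale=.0004)
    print("tcp",t.round(4),"yaw",yaw(s).round(1),"ring",r.x.round(4),"rel tcp",(r.x-t[:2]).round(4),"resid",np.median(abs(r.fun)).round(5),"z",np.median(W[br>0][:,2]).round(4),"units to axis",((np.array(ax)-r.x)/.3).round(4),"F",s["wrist_force"].round(1),"clk",s["clock"])
    return (p,d,c,s),br
E
python3 -m handwheel '[[-1,-0.0047,-0.006,0,0],[-1,0,0,0,0],[-1,0,0,0,0]]' |sed -n 2p
python3 - <<'E'
from h import *
outline(.066,.016,-.0061)
E
```

```text
position: [0.5526, 0.1278, 0.1486]
tcp [0.5526 0.1278 0.1486] yaw 9.3 ring [0.5488 0.1276] rel tcp [-0.0038 -0.0001] resid 0.00047 z 0.1585 units to axis [0.0012 0.0015] F [-1.  -0.5 -3.3] clk 8.25
```

```bash
python3 -m handwheel '[[-1,0.001,0.001,-0.015,0],[-1,0,0,-0.015,0],[-1,0,0,-0.015,0],[-1,0,0,-0.01,0],[-1,0,0,0,0]]'
python3 - <<'E'
from h import *
outline(.066,.016,-.0061)
E
python3 -m handwheel '[[-1,0,0,-0.01,0],[-1,0,0,-0.01,0],[-1,0,0,0,0]]'
```

```text
clock: 8.8
position: [0.5525, 0.128, 0.1313]
eef_rot: [0.0, 0.997, 0.081, -0.001]
wrist_force: [0.2, 1.5, -3.6]
grip_width: 0.0654
grasp_force: 20.0
tcp [0.5525 0.128  0.1313] yaw 9.3 ring [0.5487 0.128 ] rel tcp [-0.0038 -0.    ] resid 0.00047 z 0.1412 units to axis [0.0016 0.0003] F [ 0.2  1.5 -3.6] clk 8.8
clock: 9.15
position: [0.5527, 0.1281, 0.1256]
eef_rot: [0.0, 0.997, 0.081, -0.0]
wrist_force: [0.3, 0.4, -3.8]
grip_width: 0.0654
grasp_force: 20.0
```

No contact force below the key tops, so the keyways are over the keys. I'll continue down in small steps.

```bash
python3 -m handwheel '[[-1,0,0,-0.012,0],[-1,0,0,-0.012,0],[-1,0,0,-0.012,0]]'
python3 -m handwheel '[[-1,0,0,-0.015,0],[-1,0,0,-0.015,0],[-1,0,0,-0.015,0],[-1,0,0,-0.01,0],[-1,0,0,0,0]]'
```

```text
clock: 9.45
position: [0.5529, 0.1282, 0.1149]
eef_rot: [0.0, 0.997, 0.081, -0.0]
wrist_force: [0.4, 0.2, -3.2]
grip_width: 0.0649
grasp_force: 20.0
clock: 9.95
position: [0.5526, 0.1281, 0.0982]
eef_rot: [0.0, 0.997, 0.081, -0.0]
wrist_force: [-0.4, -0.7, -4.3]
grip_width: 0.0657
grasp_force: 20.0
```

```bash
python3 -m handwheel '[[-1,0,0,-0.012,0],[-1,0,0,-0.007,0],[-1,0,0,0,0]]'
python3 -m handwheel '[[-1,0,0,-0.005,0],[-1,0,0,-0.005,0],[-1,0,0,0,0]]'
```

```text
clock: 10.25
position: [0.5528, 0.1281, 0.0927]
eef_rot: [0.0, 0.997, 0.081, -0.0]
wrist_force: [-0.9, 0.6, -5.1]
grip_width: 0.0652
grasp_force: 20.0
clock: 10.55
position: [0.5531, 0.1283, 0.09]
eef_rot: [-0.0, 0.997, 0.081, 0.0]
wrist_force: [0.2, 1.2, -3.6]
grip_width: 0.0655
grasp_force: 20.0
```

```bash
python3 -m handwheel '[[-1,0,0,-0.005,0],[-1,0,0,0,0]]' | sed -n '2p;4p'
python3 -m handwheel '[[-1,0,0,-0.004,0],[-1,0,0,0,0]]' | sed -n '2p;4p'
```

```text
position: [0.5531, 0.1283, 0.0896]
wrist_force: [-3.0, -1.4, 5.7]
position: [0.5532, 0.1283, 0.0895]
wrist_force: [-6.4, -2.1, 15.1]
```

```bash
python3 -m handwheel '[[-1,0,0,0.004,0],[0.7,0,0,0.002,0],[1,0,0,0,0],[1,0,0,0,0],[1,0,0,0,0],[1,0,0,0,0]]'
python3 -m handwheel '[[1,0,0,0.02,0],[1,0,0,0.1,0],[1,0,0,0.15,0],[1,0,0,0.15,0],[1,0,0,0.1,0],[1,0,0,0,0],[1,0,0,0,0]]'
python3 - <<'E'
from h import *
p,d,c,s=grab("wrist","pics/w8.png");W=world(d,c);hsv=cv2.cvtColor(p,cv2.COLOR_BGR2HSV)
k=W[(hsv[...,1]>100)&(hsv[...,0]<40)&(abs(W[...,2]-.1)<.008)&(np.hypot(W[...,0]-.549,W[...,1]-.128)<.05)];print(s["position"],yaw(s),len(k),np.median(k,0),cv2.minEnclosingCircle(k[:,:2].astype(np.float32)*1000))
E
```

```text
clock: 11.55
position: [0.553, 0.1282, 0.0891]
eef_rot: [-0.0, 0.997, 0.081, -0.0]
wrist_force: [0.1, -0.6, -0.7]
grip_width: 0.0879
grasp_force: 0.0
clock: 12.25
position: [0.5531, 0.1282, 0.2459]
eef_rot: [-0.0, 0.997, 0.081, 0.001]
wrist_force: [-0.1, -0.1, -0.8]
grip_width: 0.0878
grasp_force: 0.0
[0.55314518 0.12824819 0.24587232] 9.339380894288748 2537 [0.55381198 0.13031785 0.09962254] ((548.87060546875, 128.31442260742188), 33.09805679321289)
```

The large ring is home: its top is at z 0.0996 against 0.100 expected, with its centre within 0.5 mm of the axis. Now the medium one.

```bash
python3 -m handwheel '[[1,0.028,-0.123,-0.03,0],[1,0.028,-0.123,-0.044,0],[1,0.028,-0.123,-0.044,0],[1,0.028,-0.123,-0.044,0],[1,0.028,-0.123,-0.044,0],[1,0.028,-0.123,-0.044,0],[1,0.028,-0.123,-0.05,0],[1,0.028,-0.123,-0.05,0],[1,0,0,0,0],[1,0,0,0,0]]'
python3 - <<'E'
from h import *
fine(.054,.014,(.62,-.168))
E
```

```text
clock: 13.3
position: [0.6186, -0.1677, 0.1378]
eef_rot: [-0.001, 0.997, 0.08, -0.002]
wrist_force: [0.2, 0.4, 0.1]
grip_width: 0.0877
grasp_force: 0.0
r zt 0.027570924382304438 xy [ 0.6234 -0.1685] ang -31.2 cost 0.015020158195872307 tcp [ 0.6186 -0.1677  0.1378] yaw 9.2 zplate 0.2312 13.3
circle 622.0538330078125 -168.874755859375 r 27.24118423461914 mid [ 0.6225286  -0.16875812] delta to circle [ 0.0034 -0.0012] units [ 0.0114 -0.0041]
```

```bash
python3 -m handwheel '[[1,0.0114,-0.004,-0.12,0],[1,0,0,-0.13,0],[1,0,0,-0.06,0],[1,0,0,0,0],[1,0,0,0,0]]'
```

```text
clock: 13.85
position: [0.624, -0.1667, 0.0478]
eef_rot: [-0.0, 0.997, 0.082, 0.0]
wrist_force: [0.3, -0.2, 0.3]
grip_width: 0.0879
grasp_force: 0.0
```

```bash
python3 -m handwheel '[[1,-0.0063,-0.007,-0.06,0],[1,0,0,-0.03,0],[1,0,0,-0.009,0],[1,0,0,0,0],[1,0,0,0,0]]' | sed -n '2p;4p'
```

```text
position: [0.6223, -0.1702, 0.0184]
wrist_force: [-0.8, 0.2, -0.1]
```

```bash
python3 -m handwheel '[[-1,0,0.003,0,0],[-1,0,0,0,0],[-1,0,0,0,0],[-1,0,0,0,0],[-1,0,0,0,0],[-1,0,0,0,0],[-1,0,0,0,0],[-1,0,0,0,0]]' 20
python3 -m handwheel '[[-1,0,0,0.02,0],[-1,0,0,0.08,0],[-1,0,0,0.15,0],[-1,0,0,0.16,0],[-1,0,0,0.16,0],[-1,0,0,0,0],[-1,0,0,0,0]]'
python3 - <<'E'
from h import *
F,br=outline(.054,.014,-.005); inhand(.054,.014,F)
E
```

```text
clock: 15.15
position: [0.6217, -0.1693, 0.0175]
eef_rot: [-0.0, 0.997, 0.081, -0.0]
wrist_force: [0.4, 0.3, 0.8]
grip_width: 0.053
grasp_force: 20.0
clock: 15.85
position: [0.622, -0.1696, 0.1897]
eef_rot: [0.0, 0.997, 0.081, 0.001]
wrist_force: [-0.2, 0.1, -3.1]
grip_width: 0.0533
grasp_force: 20.0
tcp [ 0.622  -0.1696  0.1897] yaw 9.3 ring [ 0.6226 -0.1688] rel tcp [0.0006 0.0007] resid 0.0003 z 0.1999 units to axis [-0.2446  0.9898] F [-0.2  0.1 -3.1] clk 15.85
tcp [ 0.622  -0.1696  0.1897] yaw 9.3 top z 0.1998 under-TCP -0.0039 slope [ 0.001 -0.001] circ 0.6224 -0.1688 27.936138153076172 fit [ 6.10000e-03  6.24100e-01 -1.68600e-01 -3.05609e+01]
```

```bash
python3 -m handwheel '[[-1,-0.03,0.124,0,0.058],[-1,-0.03,0.124,0,0.058],[-1,-0.03,0.124,0,0.058],[-1,-0.03,0.124,0,0.058],[-1,-0.03,0.124,0,0.058],[-1,-0.031,0.124,0,0.058],[-1,-0.031,0.123,-0.02,0.058],[-1,-0.031,0.122,-0.04,0.058],[-1,0,0,-0.05,0],[-1,0,0,0,0]]'
python3 - <<'E'
from h import *
F,br=outline(.054,.014,-.0039); inhand(.054,.014,F)
E
```

```text
clock: 16.9
position: [0.5457, 0.1273, 0.1517]
eef_rot: [-0.0, 0.947, 0.32, -0.004]
wrist_force: [-0.7, -0.6, -2.5]
grip_width: 0.0534
grasp_force: 20.0
tcp [0.5457 0.1273 0.1517] yaw 37.3 ring [0.5463 0.1279] rel tcp [0.0006 0.0005] resid 0.00032 z 0.1619 units to axis [0.0096 0.0008] F [-0.7 -0.6 -2.5] clk 16.9
tcp [0.5457 0.1273 0.1517] yaw 37.3 top z 0.1619 under-TCP -0.0038 slope [-0.009 -0.004] circ 0.546 0.1274 27.78675079345703 fit [ 0.0064  0.5475  0.1288 -2.5177]
```

```bash
python3 -m handwheel '[[-1,0.0096,0.001,-0.015,0],[-1,0,0,0,0],[-1,0,0,0,0]]' | sed -n 2p
python3 - <<'E'
from h import *
outline(.054,.014,-.0039)
E
```

```text
position: [0.5522, 0.1267, 0.1511]
tcp [0.5522 0.1267 0.1511] yaw 37.1 ring [0.5527 0.1272] rel tcp [0.0006 0.0006] resid 0.00032 z 0.1614 units to axis [-0.0118  0.0029] F [ 0.2 -0.6 -2.3] clk 17.25
```

```bash
python3 -m handwheel '[[-1,-0.011,0.003,-0.02,0],[-1,0,0,0,0],[-1,0,0,0,0],[-1,0,0,0,0]]' | sed -n 2p
python3 - <<'E'
from h import *
outline(.054,.014,-.0039)
E
```

```text
position: [0.5484, 0.1286, 0.145]
tcp [0.5484 0.1286 0.145 ] yaw 37.2 ring [0.549  0.1291] rel tcp [0.0006 0.0005] resid 0.00036 z 0.1553 units to axis [ 0.0007 -0.0033] F [ 0.2 -0.3 -3. ] clk 17.7
```

Centred within about 1 mm. I'll trim y and go down to the key tops.

```bash
python3 -m handwheel '[[-1,0.0005,-0.003,-0.012,0],[-1,0,0,-0.012,0],[-1,0,0,-0.012,0],[-1,0,0,0,0]]' | sed -n '2p;4p'
python3 - <<'E'
from h import *
outline(.054,.014,-.0039)
E
python3 -m handwheel '[[-1,0,0,-0.012,0],[-1,0,0,-0.012,0],[-1,0,0,0,0]]'| sed -n '2p;4p'
python3 -m handwheel '[[-1,0,0,-0.01,0],[-1,0,0,-0.01,0],[-1,0,0,0,0]]'| sed -n '2p;4p'
```

```text
position: [0.548, 0.1275, 0.1334]
wrist_force: [-0.4, -0.8, -2.2]
tcp [0.548  0.1275 0.1334] yaw 37.2 ring [0.5486 0.128 ] rel tcp [0.0006 0.0005] resid 0.00033 z 0.1436 units to axis [0.0019 0.0005] F [-0.4 -0.8 -2.2] clk 18.15
position: [0.5481, 0.1274, 0.1263]
wrist_force: [0.0, -0.3, -2.6]
position: [0.5482, 0.1275, 0.1205]
wrist_force: [-0.7, 0.3, -1.7]
```

```bash
python3 -m handwheel '[[-1,0,0,-0.012,0],[-1,0,0,-0.012,0],[-1,0,0,-0.012,0],[-1,0,0,-0.012,0],[-1,0,0,0,0]]'| sed -n '2p;4p'
python3 -m handwheel '[[-1,0,0,-0.003,0],[-1,0,0,-0.003,0],[-1,0,0,0,0]]'| sed -n '2p;4p'
```

```text
position: [0.5481, 0.1275, 0.1059]
wrist_force: [-0.7, -0.5, -2.6]
position: [0.5485, 0.1276, 0.1048]
wrist_force: [-0.5, 0.9, -3.1]
```

```bash
python3 -m handwheel '[[-1,0,0,-0.004,0],[-1,0,0,0,0]]'| sed -n '2p;4p'
python3 -m handwheel '[[-1,0,0,-0.003,0],[-1,0,0,0,0]]'| sed -n '2p;4p'
```

```text
position: [0.5485, 0.1276, 0.1035]
wrist_force: [-1.1, 0.0, -1.6]
position: [0.5487, 0.1277, 0.103]
wrist_force: [-0.7, -0.5, 1.4]
```

```bash
python3 -m handwheel '[[-1,0,0,-0.003,0],[-1,0,0,0,0]]'| sed -n '2p;4p'
```

```text
position: [0.5487, 0.1276, 0.1028]
wrist_force: [-2.6, -1.1, 8.6]
```

```bash
python3 -m handwheel '[[-1,0,0,0.003,0],[0.7,0,0,0.001,0],[1,0,0,0,0],[1,0,0,0,0],[1,0,0,0,0],[1,0,0,0,0]]'|sed -n '2p;4,6p'
python3 -m handwheel '[[1,0,0,0.02,0],[1,0,0,0.1,0],[1,0,0,0.15,0],[1,0,0,0.15,0],[1,0,0,0.05,0],[1,0,0,0,0],[1,0,0,0,0]]'|sed -n 2p
python3 - <<'E'
from h import *
p,d,c,s=grab("wrist","pics/w9.png");W=world(d,c);hsv=cv2.cvtColor(p,cv2.COLOR_BGR2HSV)
k=W[(hsv[...,1]>100)&(hsv[...,0]<40)&(abs(W[...,2]-.114)<.005)&(np.hypot(W[...,0]-.549,W[...,1]-.128)<.05)];print(s["position"],yaw(s),len(k),np.median(k,0),cv2.minEnclosingCircle(k[:,:2].astype(np.float32)*1000))
E
```

```text
position: [0.5485, 0.1277, 0.1029]
wrist_force: [-0.2, -0.1, -0.2]
grip_width: 0.087
grasp_force: 0.0
position: [0.5481, 0.1274, 0.2435]
[0.5481099  0.12740091 0.24347787] 37.179160978014515 1752 [0.55180623 0.13207059 0.11340502] ((548.9810180664062, 128.16148376464844), 27.066650390625)
```

The medium ring is home: top at 0.1134, centred on (0.5490, 0.1282). Now the small one.

```bash
python3 -m handwheel '[[1,-0.035,-0.106,-0.03,0],[1,-0.035,-0.106,-0.044,0],[1,-0.035,-0.106,-0.044,0],[1,-0.035,-0.106,-0.044,0],[1,-0.035,-0.106,-0.044,0],[1,-0.035,-0.106,-0.044,0],[1,-0.035,-0.106,-0.05,0],[1,-0.035,-0.106,-0.05,0],[1,0,0,0,0],[1,0,0,0,0]]' | sed -n 2p
python3 - <<'E'
from h import *
fine(.042,.012,(.4637,-.127))
E
```

```text
position: [0.4631, -0.127, 0.1374]
r zt 0.025646371367468623 xy [ 0.4643 -0.1249] ang 21.1 cost 0.010849619986837727 tcp [ 0.4631 -0.127   0.1374] yaw 37.1 zplate 0.2318 22.55
circle 462.96484375 -125.29853820800781 r 21.139331817626953 mid [ 0.4631423 -0.1251354] delta to circle [-0.0001  0.0017] units [-0.0003  0.0057]
```

```bash
python3 -m handwheel '[[1,0,0.0057,-0.12,0],[1,0,0,-0.13,0],[1,0,0,-0.06,0],[1,0,0,0,0],[1,0,0,0,0]]'|sed -n 2p
```

```text
position: [0.4652, -0.1239, 0.0463]
```

```bash
python3 -m handwheel '[[1,-0.007,-0.005,-0.06,0],[1,0,0,-0.03,0],[1,0,0,-0.007,0],[1,0,0,0,0],[1,0,0,0,0]]' | sed -n '2p;4p'
```

```text
position: [0.4631, -0.1265, 0.0176]
wrist_force: [-0.4, 0.5, 0.4]
```

```bash
python3 -m handwheel '[[-1,0,0.003,0,0],[-1,0,0,0,0],[-1,0,0,0,0],[-1,0,0,0,0],[-1,0,0,0,0],[-1,0,0,0,0],[-1,0,0,0,0],[-1,0,0,0,0],[-1,0,0,0,0]]' 20|sed -n '2p;4,6p'
python3 -m handwheel '[[-1,0,0,0.02,0],[-1,0,0,0.08,0],[-1,0,0,0.15,0],[-1,0,0,0.16,0],[-1,0,0,0.16,0],[-1,0,0,0,0],[-1,0,0,0,0]]'|sed -n '2p;4,6p'
python3 - <<'E'
from h import *
F,br=outline(.042,.012,-.0039); inhand(.042,.012,F)
E
```

```text
position: [0.4624, -0.1257, 0.0169]
wrist_force: [-0.1, 0.2, 0.1]
grip_width: 0.0415
grasp_force: 20.0
position: [0.4628, -0.1258, 0.1889]
wrist_force: [-1.2, 0.2, -1.9]
grip_width: 0.0412
grasp_force: 20.0
tcp [ 0.4628 -0.1258  0.1889] yaw 37.2 ring [ 0.4634 -0.1251] rel tcp [0.0006 0.0007] resid 0.0003 z 0.1978 units to axis [0.286 0.844] F [-1.2  0.2 -1.9] clk 25.2
tcp [ 0.4628 -0.1258  0.1889] yaw 37.2 top z 0.1977 under-TCP -0.0032 slope [ 0.    -0.005] circ 0.4623 -0.1205 26.838945388793945 fit [ 7.20000e-03  4.64500e-01 -1.24300e-01  1.13514e+01]
```

```bash
python3 - <<'E'
from h import *
F=grab("wrist"); inhand(.042,.012,F)
cv2.imwrite("pics/c8.png",cv2.resize(cv2.imread("pics/inh.png")[80:320],None,fx=1,fy=1))
E
```

```text
tcp [ 0.4618 -0.1256  0.1875] yaw 37.2 top z 0.1963 under-TCP -0.0032 slope [-0.001 -0.003] circ 0.4616 -0.1202 26.80582618713379 fit [ 5.30000e-03  4.63600e-01 -1.24100e-01  2.09498e+01]
```

View pics/c8.png

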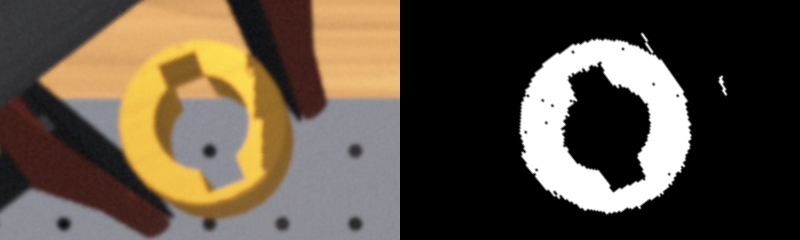

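The picture shows the small ring held flat, its keyways running from (182,68) to (225,180), which is about 21°. I need to turn it by about -24°.

```bash
python3 -m handwheel '[[-1,0.036,0.1055,0,-0.05],[-1,0.036,0.1055,0,-0.05],[-1,0.036,0.1055,0,-0.05],[-1,0.036,0.1055,0,-0.05],[-1,0.036,0.1055,0,-0.05],[-1,0.036,0.1055,0,-0.05],[-1,0.036,0.1055,-0.02,-0.05],[-1,0.036,0.1055,-0.04,-0.045],[-1,0,0,-0.05,0],[-1,0,0,0,0]]'|sed -n '2p;4,5p'
python3 -m handwheel '[[-1,0,0,0,0],[-1,0,0,0,0],[-1,0,0,0,0]]'|sed -n '2p;4,5p'
python3 - <<'E'
from h import *
F,br=outline(.042,.012,-.0032); inhand(.042,.012,F)
E
```

```text
position: [0.5461, 0.1279, 0.1507]
wrist_force: [0.1, -0.8, -1.0]
grip_width: 0.0413
position: [0.5491, 0.1267, 0.1554]
wrist_force: [0.5, 0.1, -1.4]
grip_width: 0.0414
tcp [0.5491 0.1267 0.1554] yaw 13.4 ring [0.5498 0.1274] rel tcp [0.0007 0.0007] resid 0.00029 z 0.1642 units to axis [-0.002   0.0025] F [ 0.5  0.1 -1.4] clk 26.6
tcp [0.5491 0.1267 0.1554] yaw 13.4 top z 0.164 under-TCP -0.0033 slope [-0.003 -0.001] circ 0.5494 0.1272 21.778825759887695 fit [ 0.0057  0.5513  0.1277 -2.9198]
```

```bash
python3 -m handwheel '[[-1,-0.002,0.0025,-0.03,0],[-1,0,0,-0.01,0],[-1,0,0,0,0],[-1,0,0,0,0]]'|sed -n '2p;4,5p'
python3 - <<'E'
from h import *
outline(.042,.012,-.0032)
E
```

```text
position: [0.5481, 0.1283, 0.1427]
wrist_force: [-0.4, -0.3, -0.8]
grip_width: 0.0415
tcp [0.5481 0.1283 0.1427] yaw 13.5 ring [0.5489 0.1289] rel tcp [0.0007 0.0007] resid 0.00027 z 0.1516 units to axis [ 0.0011 -0.0028] F [-0.4 -0.3 -0.8] clk 27.05
```

```bash
python3 -m handwheel '[[-1,0.001,-0.0028,-0.012,0],[-1,0,0,-0.012,0],[-1,0,0,-0.012,0],[-1,0,0,-0.008,0],[-1,0,0,0,0]]'|sed -n '2p;4,5p'
python3 - <<'E'
from h import *
outline(.042,.012,-.0032)
E
python3 -m handwheel '[[-1,0,0,-0.008,0],[-1,0,0,-0.006,0],[-1,0,0,0,0]]'| sed -n '2p;4p'
```

```text
position: [0.5482, 0.1273, 0.1291]
wrist_force: [0.7, -0.6, -1.0]
grip_width: 0.0413
tcp [0.5482 0.1273 0.1291] yaw 13.5 ring [0.5489 0.1281] rel tcp [0.0007 0.0007] resid 0.00029 z 0.1379 units to axis [0.0009 0.0002] F [ 0.7 -0.6 -1. ] clk 27.6
position: [0.5484, 0.1274, 0.1252]
wrist_force: [0.8, 0.3, -1.2]
```

```bash
python3 -m handwheel '[[-1,0,0,-0.008,0],[-1,0,0,-0.006,0],[-1,0,0,0,0]]'| sed -n '2p;4p'
python3 -m handwheel '[[-1,0,0,-0.005,0],[-1,0,0,-0.004,0],[-1,0,0,0,0]]'| sed -n '2p;4p'
```

```text
position: [0.5483, 0.1274, 0.1209]
wrist_force: [-0.2, -0.2, -0.8]
position: [0.5484, 0.1274, 0.1184]
wrist_force: [0.3, 0.5, 0.0]
```

```bash
python3 -m handwheel '[[-1,0,0,-0.003,0],[-1,0,0,0,0]]'| sed -n '2p;4p'
python3 -m handwheel '[[-1,0,0,-0.003,0],[-1,0,0,0,0]]'| sed -n '2p;4p'
```

```text
position: [0.5485, 0.1274, 0.1176]
wrist_force: [0.1, -0.4, -1.3]
position: [0.5485, 0.1274, 0.1167]
wrist_force: [-0.6, 0.6, -1.3]
```

```bash
python3 -m handwheel '[[-1,0,0,-0.003,0],[-1,0,0,0,0]]'| sed -n '2p;4p'
python3 -m handwheel '[[-1,0,0,-0.002,0],[-1,0,0,0,0]]'| sed -n '2p;4p'
```

```text
position: [0.5487, 0.1275, 0.1161]
wrist_force: [-1.1, -0.5, 1.8]
position: [0.5487, 0.1275, 0.1159]
wrist_force: [-1.6, -0.2, 5.8]
```

Contact is firm and the height is right (underside about 0.113). I'll release, retreat and check.

```bash
python3 -m handwheel '[[-1,0,0,0.002,0],[0.3,0,0,0.001,0],[1,0,0,0,0],[1,0,0,0,0],[1,0,0,0,0],[1,0,0,0,0],[1,0,0,0,0]]'|sed -n '2p;4,6p'
python3 -m handwheel '[[1,0,0,0.02,0],[1,0,0,0.1,0],[1,0,0,0.15,0],[1,0,0,0.15,0],[1,0,0,0,0],[1,0,0,0,0],[1,0,0,0,0]]'|sed -n 2p
python3 - <<'E'
from h import *
p,d,c,s=grab("wrist","pics/w10.png");W=world(d,c);hsv=cv2.cvtColor(p,cv2.COLOR_BGR2HSV)
b=(hsv[...,1]>100)&(hsv[...,0]<40)&(np.hypot(W[...,0]-.549,W[...,1]-.128)<.05)
for z in(.126,.114,.1):
    k=W[b&(abs(W[...,2]-z)<.004)];print(z,len(k),np.median(k,0),cv2.minEnclosingCircle(k[:,:2].astype(np.float32)*1000))
print(s["clock"],s["grasp_force"])
E
```

```text
position: [0.5485, 0.1275, 0.1161]
wrist_force: [-0.1, -0.1, 0.6]
grip_width: 0.0853
grasp_force: 0.0
position: [0.5478, 0.1271, 0.2412]
0.126 946 [0.55054335 0.13047032 0.12518971] ((548.8331909179688, 128.10377502441406), 21.358884811401367)
0.114 819 [0.56013817 0.1313686  0.11326619] ((548.9835815429688, 128.15615844726562), 27.038959503173828)
0.1 842 [0.56478469 0.13477021 0.09946641] ((548.840087890625, 128.1904296875), 33.092567443847656)
30.75 0.0
```

View pics/w10.png

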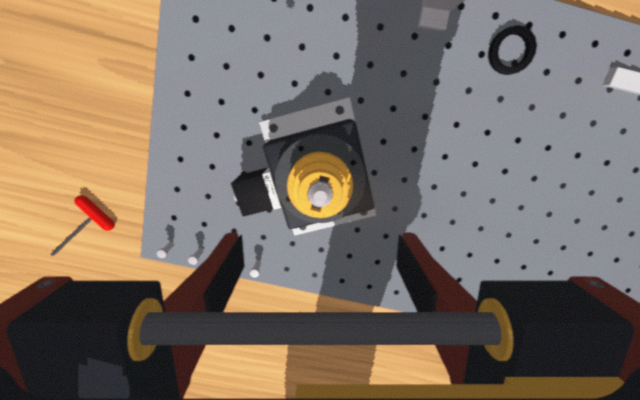

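The three rings are stacked concentrically on the arbor at (320,190). Their tops are at 0.0995, 0.1133 and 0.1252, matching the expected 16, 14 and 12 mm thicknesses, and the bystanders visible in this view look undisturbed.

```bash
python3 -c "
from plant import ctrl; print(ctrl.close_job())"
```

```text
the job is handed in; nothing more can be done
None
```

The large, middle and small spacers are stacked on the arbor in that order, keyed, fully home and let go; the job was handed in at about 31 s of the 72 s allowed, but no verdict was returned.

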